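# Fetch the centring cone and hold the press guard up for the fitter

## Task

I am about to change the tooling in the lever press and need both hands for it. Pick the pointed steel centring cone out of the crate of turned parts and stand it gently, point up, in the steel tray, leaving everything else as it lies; then raise the press's yellow-framed guard, which has a black bar handle, 60 degrees from shut (its clear sheet is then level) and hold it there for me. Finish while still holding it up: the guard falls shut by itself if you let go.

Things in the scene. Friction and masses are not known exactly. Their poses are not given: they have to be found in the camera images.
- cone: Bright steel centring cone, 0.32 kg, standing point up in one of six places in the crate: a plain cylinder 36 mm across and 30 mm high, above it a cone narrowing to a blunt 8 mm tip at 62 mm. Origin: centre of its flat underside; z up its axis.
- tray: Fixed steel tooling tray with a black liner, 130 mm (its x) by 110 mm (its y), wall 4 mm thick and 16 mm high, floor 4 mm above the bench. Origin: centre of its underside, on the bench; z up.
- crate: Fixed open plywood crate, 290 mm (its x) by 190 mm (its y), wall 6 mm thick, 50 mm high, floor 6 mm above the bench. Origin: centre of its underside. Six turned parts, one of them the cone, stand in it: three along its x, 80 mm apart, two along its y, 72 mm apart, about its centre; which part is where changes.
- press: Fixed green cast iron lever press, about 270 mm long, 130 mm wide and 480 mm high, steel lever leaning back above it. Origin: centre of its underside, z up, its front (where the guard is) looks to its -x.
- guard (a joint): Opening of the press guard in rad: 0 shut (sheet slopes 60 degrees below level, lower edge foremost), growing as that edge is lifted; at 1.047 (60 degrees) the sheet is level. Range 0 to 1.75. No stay, no spring: it falls shut by its weight (2 to 3 N at the handle). Yellow-framed clear sheet 170 mm wide, 185 mm long, with 55 mm deep clear cheeks behind it.
- guard_hinge (a point): Middle of the guard's hinge line, which runs level along the press's y axis, 138 mm in front of the press's origin and 260 mm above the bench.
- guard_handle (a point): Guard handle: round black bar that can turn in the grip, 14 mm across, 120 mm long, level, parallel to the hinge, on two 10 mm posts 50 mm either side of its middle. Origin: middle of the bar; y along the bar, z away from the sheet. 165 mm from the hinge along the sheet and 55 mm in front of it: shut, 145 mm above the bench and 130 mm ahead of the hinge line; open 60 degrees, 315 mm and 165 mm.
- pilot: Dark steel stepped pilot, 36 mm across below, 20 mm above, 55 mm high, in the crate; leave it. Origin: centre of its underside.
- bung: White nylon tapered bung with a flat top, 40 mm across, 48 mm high, in the crate; leave it. Origin: centre of its underside.
- collar: Brass collar, 42 mm across, 24 mm high, in the crate; leave it. Origin: centre of its underside.
- plug: Pale wooden plug, 36 mm across, 45 mm high, in the crate; leave it. Origin: centre of its underside.
- bumper: Black rubber bumper, 44 mm across, 26 mm high, in the crate; leave it. Origin: centre of its underside.
- head: Pale lignum mallet head with brass bands, 240 x 60 x 60 mm, lying on the bench at the back; leave it. Origin: centre of its underside.
- canister: Closed screw-top tin canister of brass pins, 74 mm across, 102 mm high; leave it. Origin: centre of its underside.
- face_disc: White nylon face disc, 64 mm across, 12 mm thick, lying on the bench; leave it. Origin: centre of its underside.
Mind the look-alikes: they are no part of the job. Leave any turquoise look-alike of the cone alone.

How it is judged:
By the outcome, as a careful person would: the job done as asked, in the order asked, and still so for the second after the job is handed in, while the arm keeps its last pose, push and grip.
It also fails if it takes over 48 s, if anything falls off the work surface, if the arm or the gripper's body presses on something with over 40 N, if the wrist force passes 120 N, or if a joint passes its speed limit or range.

## Robot

A 7-joint arm with a two-finger parallel gripper is mounted at the origin on the work surface. World frame = base frame: x ahead of the robot, y to its left, z up, the work surface at z = 0. Lengths are in m, angles in rad, forces in N, time in s.
With the tool pointing down it reaches from about 0.35 to 0.9 m from the base axis. Payload 19.9 kg.
Tool frame: the origin (TCP) lies at the very end of the fingers, on their centre line; the grasp point (between the pads) lies grasp_offset behind it (grasp_offset is the distance from the TCP to the grasp point, in m); z points along the fingers, y is the line along which they close (so a half turn about z gives the same grasp; the last joint's range is limited). The gripper opens to 85 mm and grips with 20 to 120 N. Pads are 22 mm wide; open, the fingers measure 114 mm over their backs; the gripper's body (76 mm by 85 mm) begins 54 mm behind the grasp point. The pads swing forward as they close: fully open they stand 13 mm farther back than shut.
Start: joints at [1.216, 0.417, -0.01, 1.614, 0.005, 1.111, -0.053], TCP at [0.193, -0.594, 0.231] pointing down, gripper open.
Joint ranges: [-2.81, 2.81], [-0.39, 2.02], [-1.27, 1.25], [0.06, 2.57], [-1.19, 4.33], [0.19, 2], [-2.82, 2.82]. Speed limits (rad/s): [1.89, 1.89, 2.39, 2.39, 3.01, 3.01, 3.01].

## Interface

Orientations are given as a rotation vector (axis times angle).
In Python, from workcell import * gives the robot as it stands.
- The arm moves only by the tool move_arm, never from a script. Its argument "increments" is a list that holds one entry, the list of rows, each a list of 7 numbers: the shift along the tool's x, y, z as a fraction of full scale, then the turn, a rotation vector about the tool's x, y, z as a fraction of full scale, then the gripper's target within -1 to 1 (shut at 1, half-way at 0, fully open at -1). A call has 1 to 10 rows; each row is the pose to reach, as a shift and turn from the pose commanded when the call began, along the tool's axes at that moment; what a row does not reach only later rows make up. Full scale, the value 1, is 0.5 m for a shift and 0.5 rad for a turn. A row lasts 1/10 s, in which the tool goes at most 50 mm and 8.59 degrees, less where a joint would pass 70% of its speed; a pose out of reach is approached as far as the arm can. A call with a number of a shift or a turn outside -1 to 1 is refused whole. A call with a gripper value outside its range is refused whole. The fingers move at their own pace and stop on an object; "force" is the grip in N (left out, the last holds). Time passes only in rows, so rows that repeat a pose let the fingers close. It gives the time, the measured TCP pose, the force, the opening and the grip force at its end, in the units of the state.
- observe(): the state, without advancing time (a new reading comes with each control period).
- camera(name): name is "side" or "top" or "wrist"; returns (picture, depth): 420x560x3 uint8, blue, green, red; 420x560 float32, m along the optical axis (not along the pixel's ray), 0 where there is no reading.
- camera_params(name): a dict with "intrinsics" (3x3 intrinsics, pixels), "extrinsics" (4x4, takes a point from camera to world coordinates); the wrist camera has in their place "hand_eye" (4x4, takes a point from camera to tool coordinates, whose origin is the TCP and whose axes are the flange's). Camera axes: x right, y down, z forward; pixel columns grow to the right and rows downward; lengths in m; the calibration is good to about 2 mm. The wrist camera is an equidistant fisheye: a pixel r from the principal point sees the ray r / f radians off the axis. A picture is of the moment at which its call begins: read the wrist's pose just before it. camera_params takes no time and is no camera call.
- close_job(): hands the job in; it is judged then, once.
Trained networks look in the newest picture that a camera, given by its name, has taken for a name from the list of things; names that differ only in an ending like _2 or _b are one class to them, and where a whole thing is asked for, a point or a joint stands for the part that bears it (a point fixed in the world has none). Each returns a list of dicts, best first, with "p" (0 to 1); they miss things now and then, are a little off and sometimes report something else, mostly with a low value. They report only what shows in the picture. A call takes as long as a camera call. They do not tell look-alikes from the thing itself.
- recognise(camera, target): "position" ([x, y, z] in m, in world coordinates, good to about 4 mm: the middle of the surface that is visible of it).
The state is a dict: "time": time; "joint_pos": joint angles; "joint_velocities": joint speeds; "joint_efforts": joint torques, N m; "ee_pos": TCP position; "tool_rot": TCP orientation; "contact_force": force on the tool from outside, world axes, zero at the start; "ft_torque": the same for the moment, N m; "width": finger opening in m; "grip_force": force on a finger pad.
Only numpy, scipy, OpenCV 4.12 (cv2) and the standard library are available. Lean on these libraries where they do the work, as an engineer would, in place of code of your own. Each camera call takes 0.05 s, during which the arm holds its last target. There are 200 camera calls.

## Working session

There is one attempt and no reset: what is moved stays moved. The work goes in short steps, Python scripts to look and compute and a tool call to move; the robot and the scene stay as the last step left them, time stands still between calls to the robot, and variables do not carry over. Pictures are saved under pics/ and viewed, at most 10 in all, crops included, and the job is handed in when it is done.

Besides the shell and the picture viewer there is one more tool, called as name(argument=value, ...), one argument or row to a line, values as JSON. move_arm: Moves the arm, as the interface text tells. Its arguments: {"type":"object","properties":{"increments":{"type":"array","items":{"type":"array","items":{"type":"array","items":{"type":"number"}}}},"force":{"type":"number"}},"required":["increments"]}

```bash
mkdir -p pics; ls; python3 - <<'E'
from workcell import *
import cv2,numpy as np
s=observe();print({k:np.round(v,3) for k,v in s.items()})
try: print(grasp_offset)
except Exception as e: print(e)
a,_=camera("top");b,_=camera("side")
cv2.imwrite("pics/top.png",a);cv2.imwrite("pics/side.png",b)
for c in("top","side"):
  for t in("cone","tray","crate","press","guard_handle","guard_hinge","guard"):
    try: print(c,t,[(np.round(r["position"],3),round(r["p"],2)) for r in recognise(c,t)[:3]])
    except Exception as e: print(c,t,e)
E
```

```text
pics
{'time': np.float64(0.0), 'joint_pos': array([ 1.215,  0.418, -0.01 ,  1.614,  0.005,  1.111, -0.053]), 'joint_velocities': array([ 0.   , -0.   , -0.   , -0.001,  0.001,  0.   ,  0.001]), 'joint_efforts': array([-1.0000e-03, -8.6446e+01,  6.7800e-01, -4.3490e+01,  1.9000e-02,
        8.0000e-03,  0.0000e+00]), 'ee_pos': array([ 0.193, -0.594,  0.231]), 'tool_rot': array([-3.102, -0.491,  0.   ]), 'contact_force': array([-0.62 , -0.051,  1.01 ]), 'ft_torque': array([-0.   ,  0.033,  0.029]), 'grip_force': np.float64(0.0), 'width': np.float64(0.086)}
0.0187
top cone [(array([ 0.744, -0.122,  0.06 ]), 0.63), (array([ 0.305, -0.206,  0.04 ]), 0.62), (array([ 0.414, -0.403,  0.037]), 0.57)]
top tray [(array([ 0.457, -0.018,  0.007]), 0.71), (array([0.585, 0.323, 0.342]), 0.3)]
top crate [(array([ 0.512, -0.26 ,  0.008]), 0.71)]
top press [(array([0.582, 0.324, 0.341]), 0.9)]
top guard_handle [(array([0.529, 0.231, 0.176]), 0.55)]
top guard_hinge [(array([0.522, 0.231, 0.177]), 0.81)]
top guard [(array([0.528, 0.23 , 0.183]), 0.77)]
side cone [(array([ 0.409, -0.419,  0.033]), 0.81), (array([ 0.311, -0.214,  0.041]), 0.71), (array([ 0.428, -0.29 ,  0.041]), 0.68)]
side tray [(array([ 0.46 , -0.016,  0.005]), 0.92), (array([0.534, 0.236, 0.182]), 0.35)]
side crate [(array([ 0.515, -0.255,  0.005]), 0.68)]
side press [(array([0.576, 0.288, 0.248]), 0.69), (array([ 0.514, -0.249,  0.006]), 0.58)]
side guard_handle [(array([0.535, 0.232, 0.187]), 0.64), (array([ 0.509, -0.294,  0.034]), 0.18)]
side guard_hinge [(array([0.534, 0.234, 0.184]), 0.93), (array([ 0.572, -0.52 ,  0.098]), 0.53), (array([0.742, 0.132, 0.015]), 0.19)]
side guard [(array([0.533, 0.234, 0.183]), 0.94)]
```

View pics/top.png

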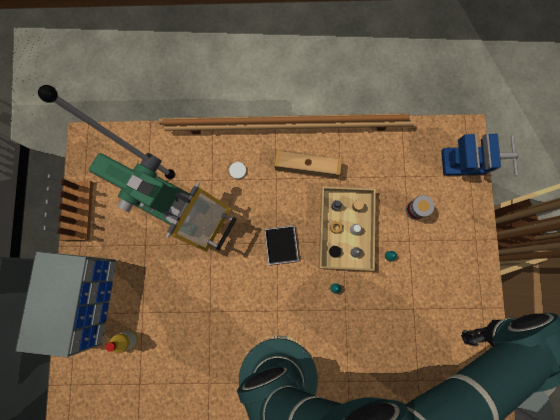

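View pics/side.png

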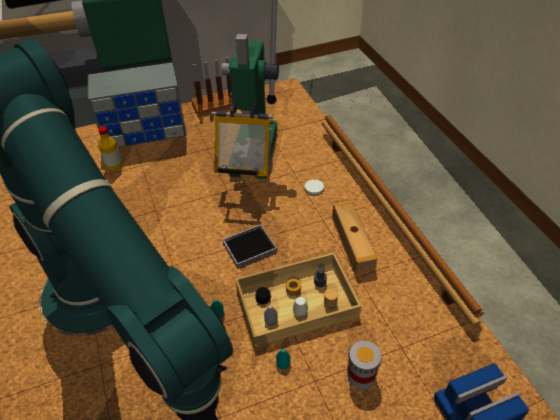

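Top view: the crate is at (348,230). Its parts are the pilot (337,206), plug (360,206), collar (336,228), bung (357,229), bumper (335,252) and a grey pointed part (357,252). The look-alikes at (336,288) and (391,256) are turquoise and stand outside the crate. The grey one fits (bright steel, in the crate). I'll confirm it in a crop and measure the press as well.

```bash
cat > h.py <<'E'
from workcell import *
import cv2,numpy as np
from scipy.spatial.transform import Rotation as R
def cloud(c,d):
    p=camera_params(c);K=p["intrinsics"];K=np.array(K);E=np.array(p["extrinsics"])
    v,u=np.mgrid[:d.shape[0],:d.shape[1]]
    P=np.stack([(u-K[0,2])/K[0,0]*d,(v-K[1,2])/K[1,1]*d,d],-1)
    return P@E[:3,:3].T+E[:3,3]
E
python3 - <<'E'
from h import *
a,d=camera("top");b,e=camera("side")
A=cloud("top",d);B=cloud("side",e)
np.savez("c.npz",a=a,A=A,b=b,B=B)
c1=cv2.resize(a[190:275,315:380],None,fx=6,fy=6,interpolation=cv2.INTER_CUBIC)
c2=cv2.resize(b[100:200,200:300],None,fx=4,fy=4,interpolation=cv2.INTER_CUBIC)
c3=cv2.resize(a[185:260,165:245],None,fx=4,fy=4,interpolation=cv2.INTER_CUBIC)
W=np.zeros((710,800,3),np.uint8)[:600]
W[:510,:390]=c1;W[:300,400:720]=c3
W[300:600,400:800]=c2[:300]
cv2.imwrite("pics/crop.png",W)
# tray liner rect, from dark pixels
for nm,I,P in(("top",a,A),("side",b,B)):
    m=(I.max(2)<45)&(abs(P[...,0]-.457)<.1)&(abs(P[...,1]+.018)<.09)&(P[...,2]<.02)
    q=P[m][:,:2].astype(np.float32);print(nm,"tray",cv2.minAreaRect(q),len(q))
    for u in [0]:
        m=(abs(P[...,0]-.425)<.03)&(abs(P[...,1]+.29)<.03)&(P[...,2]>.018)&(P[...,2]<.08)
        print("cone pts",len(P[m]),P[m].mean(0),P[m].max(0),P[m][P[m][:,2].argsort()[-4:]])
    # crate rim
    m=(abs(P[...,2]-.05)<.006)&(abs(P[...,0]-.512)<.18)&(abs(P[...,1]+.26)<.13)
    q=P[m][:,:2].astype(np.float32);print(nm,"crate",cv2.minAreaRect(q),len(q))
    # yellow frame
    h=cv2.cvtColor(I,cv2.COLOR_BGR2HSV)
    m=(h[...,0]>15)&(h[...,0]<32)&(h[...,1]>170)&(P[...,2]>.07)&(P[...,2]<.3)&(abs(P[...,0]-.53)<.15)&(abs(P[...,1]-.23)<.15)
    q=P[m];print(nm,"frame",len(q))
    if len(q)>10:
        c=q.mean(0);n=np.linalg.svd(q-c)[2][2];print(c,n,q.min(0),q.max(0))
    m=(I.max(2)<50)&(P[...,2]>.12)&(P[...,2]<.17)&(abs(P[...,0]-.48)<.1)&(abs(P[...,1]-.2)<.12)
    q=P[m]
    if len(q)>10:
        c=q.mean(0);s=np.linalg.svd(q-c)[2];t=(q-c)@s[0];print("handle",len(q),c,s[0],t.min(),t.max())
E
```

```text
top tray ((0.4634855389595032, -0.016223251819610596), (0.11877025663852692, 0.09808489680290222), 6.138106822967529) 886
cone pts 90 [ 0.42902007 -0.28013527  0.04785641] [ 0.44706123 -0.26532926  0.07671354] [[ 0.43122226 -0.28439926  0.06706772]
 [ 0.43124774 -0.28086762  0.06760624]
 [ 0.42423437 -0.28371566  0.06933184]
 [ 0.42726273 -0.28263462  0.07671354]]
top crate ((0.5156314373016357, -0.2545177638530731), (0.19092249870300293, 0.2909962832927704), 86.27444458007812) 635
top frame 511
[0.53280582 0.23693259 0.1928582 ] [-0.41884302 -0.75940309  0.49787295] [0.44015747 0.15295154 0.10141033] [0.62159834 0.30759384 0.265693  ]
handle 136 [0.49119799 0.1597596  0.15120111] [-0.87032008  0.49247506 -0.00335856] -0.058524468886922455 0.05973183700864912
side tray ((0.46583908796310425, -0.02078413963317871), (0.11880064010620117, 0.11313936859369278), 6.378855228424072) 923
cone pts 189 [ 0.43018141 -0.29366814  0.04298302] [ 0.44910331 -0.2742999   0.07192577] [[ 0.43443906 -0.28727224  0.06697385]
 [ 0.42863394 -0.28817026  0.06697826]
 [ 0.42990993 -0.28516425  0.07113919]
 [ 0.4321179  -0.28662568  0.07192577]]
side crate ((0.5182154178619385, -0.2566666007041931), (0.198007732629776, 0.29140374064445496), 86.22086334228516) 1242
side frame 809
[0.54240082 0.23291718 0.19735713] [ 0.39323139  0.73972616 -0.54605337] [0.43927474 0.12218033 0.09501008] [0.6291419  0.30801143 0.25934961]
handle 167 [0.49342132 0.15474915 0.14717179] [ 0.87138897 -0.49052089  0.00839734] -0.05967588899395989 0.0594256540617452
```

View pics/crop.png

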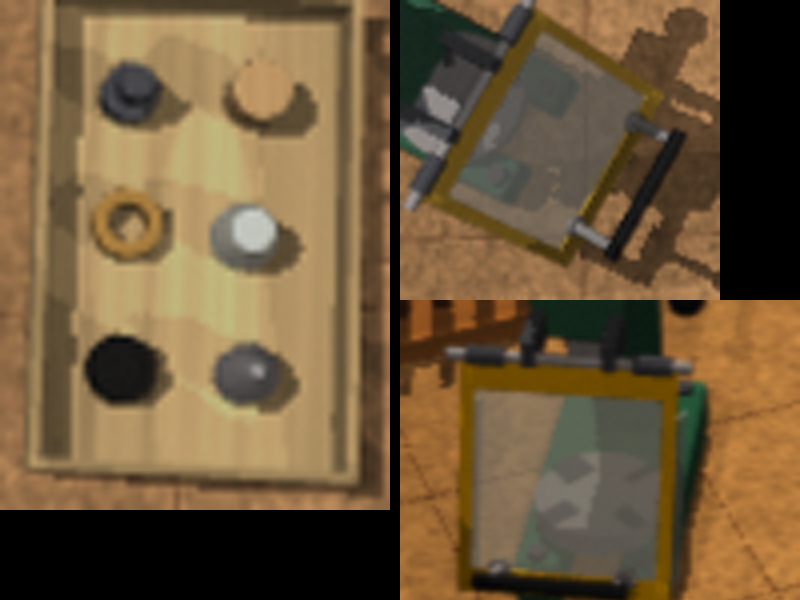

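The crop shows the grey pointed steel cone at (248,373), with its bright tip, and it is the only pointed part in the crate. I'll work out the first approach, gripping along the crate's diagonal for the most clearance.

```bash
cat >> h.py <<'E'
def go(p,ydeg):
    "increment to TCP p, tool down, tool y axis heading ydeg"
    s=observe();R0=R.from_rotvec(s["tool_rot"]);a=np.radians(ydeg)
    y=np.array([np.cos(a),np.sin(a),0]);z=np.array([0,0,-1.]);R1=R.from_matrix(np.c_[np.cross(y,z),y,z])
    print("t",round(s["time"],2),"pos",np.round(s["ee_pos"],4),"w",round(s["width"],4),"F",np.round(s["contact_force"],1),
     "grip",round(s["grip_force"],1),"ydir",np.round(R0.as_matrix()[:,1],3),
     "\nshift",np.round(R0.inv().apply(np.array(p)-s["ee_pos"])/.5,4),"turn",np.round((R0.inv()*R1).as_rotvec()/.5,4))
E
python3 -c "
from h import *
go([.431,-.286,.18],-48.7)"
```

```text
t 0.9 pos [ 0.1929 -0.5945  0.2313] w 0.0854 F [-0.5  0.2 -0.6] grip 0.0 ydir [ 0.309 -0.951 -0.   ] 
shift [ 0.6433 -0.4398  0.1025] turn [-2.000e-04 -0.000e+00 -8.141e-01]
```

move_arm(
  increments=[
    [[0.06,-0.04,0.0,0,0,-0.1,-0.4],[0.14,-0.09,0.0,0,0,-0.2,-0.4],[0.22,-0.15,0.0,0,0,-0.35,-0.4],[0.3,-0.21,0.02,0,0,-0.5,-0.4],[0.38,-0.27,0.04,0,0,-0.6,-0.4],[0.46,-0.32,0.06,0,0,-0.7,-0.4],[0.54,-0.37,0.08,0,0,-0.814,-0.4],[0.61,-0.42,0.1,0,0,-0.814,-0.4],[0.643,-0.44,0.102,0,0,-0.814,-0.4],[0.643,-0.44,0.102,0,0,-0.814,-0.4]],
  ],
  force=40,
)

```text
time: 1.9
ee_pos: [0.4326, -0.2833, 0.1801]
tool_rot: [-2.937, -1.114, -0.001]
contact_force: [0.5, -0.8, 0.7]
width: 0.0599
grip_force: 0.0
```

```bash
python3 - <<'E'
from h import *
go([.431,-.286,.06],-48.7)
p=camera_params("wrist");s=observe();a,d=camera("wrist");cv2.imwrite("pics/w1.png",a)
print(p, [(np.round(r["position"],3),round(r["p"],2)) for r in recognise("wrist","cone")])
K=np.array(p["intrinsics"]);H=np.array(p["hand_eye"])
v,u=np.mgrid[:420,:560];x=u-K[0,2];y=v-K[1,2];r=np.hypot(x,y)+1e-9;th=r/K[0,0]
P=np.stack([x/r*np.tan(th)*d,y/r*np.tan(th)*d,d],-1)
P=P@H[:3,:3].T+H[:3,3];P=R.from_rotvec(s["tool_rot"]).apply(P.reshape(-1,3)).reshape(P.shape)+s["ee_pos"]
for lo,hi in((.012,.034),(.05,.06),(.06,.075)):
    m=(d>0)&(np.hypot(P[...,0]-.431,P[...,1]+.286)<.03)&(P[...,2]>lo)&(P[...,2]<hi)
    q=P[m];print(lo,len(q), q.mean(0) if len(q) else 0, (q.min(0)+q.max(0))/2 if len(q) else 0)
E
```

```text
t 1.9 pos [ 0.4326 -0.2833  0.1801] w 0.0599 F [ 0.5 -0.8  0.7] grip 0.0 ydir [ 0.663 -0.748 -0.   ] 
shift [-0.0061  0.002   0.2402] turn [-0.0009 -0.0017  0.0089]
{'intrinsics': array([[325.1922621 ,   0.        , 282.43004555],
       [  0.        , 325.1922621 , 212.5995847 ],
       [  0.        ,   0.        ,   1.        ]]), 'hand_eye': array([[-2.80845757e-04, -9.61389165e-01, -2.75192288e-01,
         7.09905562e-02],
       [ 9.99999589e-01, -5.07215834e-04,  7.51424275e-04,
        -5.30611380e-04],
       [-8.61993042e-04, -2.75191964e-01,  9.61388912e-01,
        -1.42799197e-01],
       [ 0.00000000e+00,  0.00000000e+00,  0.00000000e+00,
         1.00000000e+00]])} [(array([ 0.313, -0.208,  0.031]), 0.94), (array([ 0.434, -0.284,  0.046]), 0.79), (array([ 0.408, -0.393,  0.017]), 0.48)]
0.012 138 [ 0.44281577 -0.27216097  0.02323417] [ 0.43718682 -0.27728324  0.02284859]
0.05 318 [ 0.43410711 -0.27924927  0.05478159] [ 0.43184453 -0.28133476  0.05499071]
0.06 237 [ 0.43228135 -0.28080231  0.0650764 ] [ 0.43167991 -0.28161142  0.06482819]
```

View pics/w1.png

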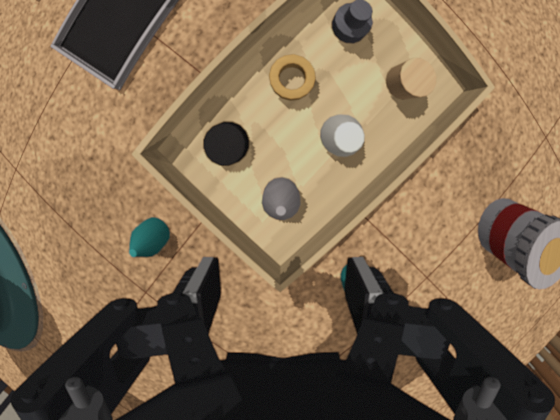

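The wrist view shows the cone centred between the fingers, tip at (281,211). The collar, bung and bumper are clear of the finger line, so I'll descend.

move_arm(
  increments=[
    [[-0.001,0,0.05,0,0,0,-0.4],[-0.001,0,0.12,0,0,0,-0.4],[-0.001,0,0.19,0,0,0,-0.4],[-0.001,0,0.25,0,0,0,-0.4],[-0.001,0,0.29,0,0,0,-0.4],[-0.001,0,0.32,0,0,0,-0.4],[-0.001,0,0.335,0,0,0,-0.4],[-0.001,0,0.344,0,0,0,-0.4],[-0.001,0,0.344,0,0,0,-0.4]],
  ],
)

```text
time: 2.9
ee_pos: [0.4302, -0.2868, 0.0084]
tool_rot: [2.94, 1.107, -0.0]
contact_force: [-0.9, 0.4, -0.1]
width: 0.0597
grip_force: 0.0
```

move_arm(
  increments=[
    [[0,0,0,0,0,0,-0.2],[0,0,0,0,0,0,0.0],[0,0,0,0,0,0,0.1],[0,0,0,0,0,0,0.3],[0,0,0,0,0,0,0.5],[0,0,0,0,0,0,0.5],[0,0,0,0,0,0,0.5]],
  ],
  force=40,
)

```text
time: 3.6
ee_pos: [0.4303, -0.2861, 0.0088]
tool_rot: [-2.94, -1.108, 0.0]
contact_force: [-5.2, 4.0, 13.1]
width: 0.0345
grip_force: 38.7
```

move_arm(
  increments=[
    [[0,0,-0.01,0,0,0,0.5],[0,0,-0.03,0,0,0,0.5],[0,0,-0.07,0,0,0,0.5],[0,0,-0.12,0,0,0,0.5],[0,0,-0.17,0,0,0,0.5],[0,0,-0.21,0,0,0,0.5],[0,0,-0.23,0,0,0,0.5],[0,0,-0.23,0,0,0,0.5]],
  ],
)

```text
time: 4.4
ee_pos: [0.4309, -0.2867, 0.1246]
tool_rot: [2.938, 1.107, 0.002]
contact_force: [0.4, 0.3, -4.0]
width: 0.0351
grip_force: 40.7
```

```bash
python3 - <<'E'
from h import *
go([.4645,-.018,.12],-22)
a,d=camera("wrist");cv2.imwrite("pics/w2.png",a[100:420])
E
```

```text
t 4.4 pos [ 0.4309 -0.2867  0.1246] w 0.0351 F [ 0.4  0.3 -4. ] grip 40.7 ydir [ 0.66  -0.751  0.002] 
shift [ 0.4051 -0.3595  0.0085] turn [ 4.500e-03  1.000e-04 -9.323e-01]
```

View pics/w2.png

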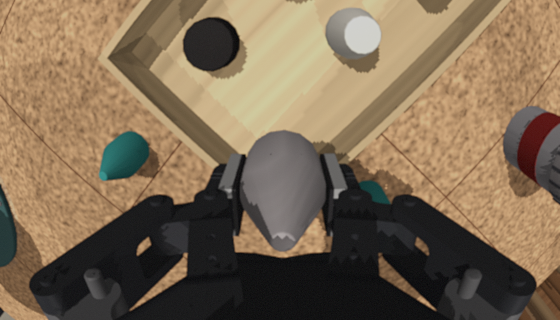

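The cone is held upright between the pads, around (282,190) in the picture, and the other parts are undisturbed. Next, carry it to the tray.

move_arm(
  increments=[
    [[0.03,-0.03,0,0,0,-0.08,0.5],[0.08,-0.07,0,0,0,-0.2,0.5],[0.14,-0.12,0,0,0,-0.34,0.5],[0.2,-0.175,0,0,0,-0.48,0.5],[0.26,-0.23,0,0,0,-0.62,0.5],[0.31,-0.28,0,0,0,-0.75,0.5],[0.36,-0.32,0,0,0,-0.85,0.5],[0.39,-0.345,0,0,0,-0.91,0.5],[0.405,-0.36,0,0,0,-0.93,0.5],[0.405,-0.36,0,0,0,-0.93,0.5]],
  ],
)

```text
time: 5.45
ee_pos: [0.4633, -0.0162, 0.1226]
tool_rot: [-2.603, -1.757, 0.001]
contact_force: [-0.6, -1.0, -2.8]
width: 0.0347
grip_force: 40.7
```

```bash
python3 -c "
from h import *
go([.4645,-.018,.025],6)"
```

```text
t 5.45 pos [ 0.4633 -0.0162  0.1226] w 0.0347 F [-0.6 -1.  -2.8] grip 40.7 ydir [ 0.928 -0.374 -0.001] 
shift [-0.0025  0.0039  0.1952] turn [-2.700e-03 -9.000e-04 -9.754e-01]
```

move_arm(
  increments=[
    [[-0.002,0.003,0.03,0,0,-0.15,0.5],[-0.002,0.003,0.06,0,0,-0.35,0.5],[-0.002,0.003,0.1,0,0,-0.55,0.5],[-0.002,0.003,0.14,0,0,-0.75,0.5],[-0.002,0.003,0.17,0,0,-0.9,0.5],[-0.002,0.003,0.19,0,0,-0.975,0.5],[-0.002,0.003,0.204,0,0,-0.975,0.5],[-0.002,0.003,0.212,0,0,-0.975,0.5],[-0.002,0.003,0.216,0,0,-0.975,0.5],[-0.002,0.003,0.216,0,0,-0.975,0.5]],
  ],
)

```text
time: 6.45
ee_pos: [0.4649, -0.0189, 0.0155]
tool_rot: [2.105, 2.331, 0.0]
contact_force: [0.5, 0.5, -3.1]
width: 0.0349
grip_force: 40.7
```

```bash
python3 -c "
from h import *
go([.4645,-.018,.0065],6)"
```

```text
t 6.45 pos [ 0.4649 -0.0189  0.0155] w 0.0349 F [ 0.5  0.5 -3.1] grip 40.7 ydir [0.995 0.102 0.   ] 
shift [ 0.002  -0.0006  0.0179] turn [ 0.0005  0.0003 -0.006 ]
```

move_arm(
  increments=[
    [[0,0,0.004,0,0,0,0.5],[0,0,0.008,0,0,0,0.5],[0,0,0.011,0,0,0,0.5],[0,0,0.013,0,0,0,0.5],[0,0,0.014,0,0,0,0.5],[0,0,0.014,0,0,0,0.5]],
  ],
)

```text
time: 7.05
ee_pos: [0.4648, -0.0189, 0.0082]
tool_rot: [-2.105, -2.332, 0.0]
contact_force: [0.1, 0.6, -3.9]
width: 0.0345
grip_force: 40.7
```

move_arm(
  increments=[
    [[0,0,0.001,0,0,0,0.5],[0,0,0.002,0,0,0,0.5],[0,0,0.003,0,0,0,0.5],[0,0,0.003,0,0,0,0.5]],
  ],
)

```text
time: 7.45
ee_pos: [0.4648, -0.0189, 0.0069]
tool_rot: [2.105, 2.332, -0.0]
contact_force: [-1.1, -0.1, -0.1]
width: 0.0343
grip_force: 41.1
```

The 3 N weight has gone off the wrist, so the cone is touching the floor. Open gently.

move_arm(
  increments=[
    [[0,0,0,0,0,0,0.2],[0,0,0,0,0,0,0.1],[0,0,0,0,0,0,0.0],[0,0,0,0,0,0,-0.2],[0,0,0,0,0,0,-0.35],[0,0,0,0,0,0,-0.4],[0,0,0,0,0,0,-0.4]],
  ],
  force=20,
)

```text
time: 8.15
ee_pos: [0.4648, -0.0189, 0.0068]
tool_rot: [-2.105, -2.332, -0.0]
contact_force: [-0.7, -0.4, -0.2]
width: 0.0604
grip_force: 0.0
```

move_arm(
  increments=[
    [[0,0,-0.01,0,0,0,-0.4],[0,0,-0.03,0,0,0,-0.4],[0,0,-0.07,0,0,0,-0.4],[0,0,-0.13,0,0,0,-0.4],[0,0,-0.21,0,0,0,-0.4],[0,0,-0.3,0,0,0,-0.4],[0,0,-0.39,0,0,0,-0.4],[0,0,-0.46,0,0,0,-0.4],[0,0,-0.48,0,0,0,-0.4],[0,0,-0.48,0,0,0,-0.4]],
  ],
)

```text
time: 9.15
ee_pos: [0.4652, -0.019, 0.2484]
tool_rot: [2.103, 2.33, 0.002]
contact_force: [-0.7, -0.6, -1.4]
width: 0.0601
grip_force: 0.0
```

```bash
python3 - <<'E'
from h import *
go([.492,.157,.25],60.5)
a,d=camera("wrist");b,e=camera("side")
W=np.vstack([a[60:360],b[60:360]]);cv2.imwrite("pics/w3.png",W)
B=cloud("side",e)
m=(B[...,2]>.025)&(B[...,2]<.09)&(abs(B[...,0]-.4645)<.04)&(abs(B[...,1]+.018)<.04)
q=B[m];print(len(q),q.min(0),q.max(0),q.mean(0))
E
```

```text
t 9.15 pos [ 0.4652 -0.019   0.2484] w 0.0601 F [-0.7 -0.6 -1.4] grip 0.0 ydir [0.995 0.102 0.003] 
shift [ 0.3446  0.0893 -0.0035] turn [ 0.0036  0.0048 -1.9072]
127 [ 0.44907846 -0.04390397  0.02567612] [ 0.48263693 -0.01222053  0.06848155] [ 0.46460958 -0.02767014  0.0442091 ]
```

View pics/w3.png

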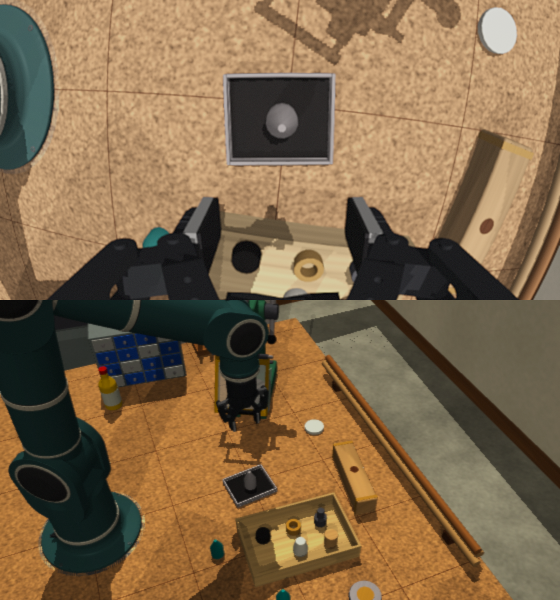

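The cone stands upright in the middle of the tray, at (282,120) in the wrist view, and the rest of the crate is untouched. Now the guard handle.

move_arm(
  increments=[
    [[0.04,0.01,0,0,0,-0.1,-0.2],[0.1,0.03,0,0,0,-0.25,-0.2],[0.16,0.04,0,0,0,-0.4,-0.2],[0.22,0.06,0,0,0,-0.55,-0.2],[0.27,0.07,0,0,0,-0.7,-0.2],[0.31,0.08,0,0,0,-0.82,-0.2],[0.335,0.087,0,0,0,-0.92,-0.2],[0.345,0.089,0,0,0,-0.96,-0.2],[0.345,0.089,0,0,0,-0.96,-0.2]],
  ],
)

```text
time: 10.15
ee_pos: [0.4911, 0.1575, 0.2462]
tool_rot: [-1.488, -2.765, 0.001]
contact_force: [-0.4, 0.4, 0.9]
width: 0.0514
grip_force: 0.0
```

move_arm(
  increments=[
    [[0,0,0,0,0,-0.1,-0.2],[0,0,0,0,0,-0.25,-0.2],[0,0,0,0,0,-0.45,-0.2],[0,0,0,0,0,-0.65,-0.2],[0,0,0,0,0,-0.8,-0.2],[0,0,0,0,0,-0.92,-0.2],[0,0,0,0,0,-0.95,-0.2],[0,0,0,0,0,-0.95,-0.2]],
  ],
)

```text
time: 10.95
ee_pos: [0.4914, 0.1564, 0.2467]
tool_rot: [-0.801, -3.037, 0.0]
contact_force: [0.6, -0.2, -0.5]
width: 0.0515
grip_force: 0.0
```

```bash
python3 - <<'E'
from h import *
go([.492,.157,.126],60.5)
p=camera_params("wrist");s=observe();a,d=camera("wrist");cv2.imwrite("pics/w4.png",a)
K=np.array(p["intrinsics"]);H=np.array(p["hand_eye"])
v,u=np.mgrid[:420,:560];x=u-K[0,2];y=v-K[1,2];r=np.hypot(x,y)+1e-9;th=r/K[0,0]
P=np.stack([x/r*np.tan(th)*d,y/r*np.tan(th)*d,d],-1)
P=P@H[:3,:3].T+H[:3,3];P=R.from_rotvec(s["tool_rot"]).apply(P.reshape(-1,3)).reshape(P.shape)+s["ee_pos"]
m=(d>0)&(a.max(2)<60)&(np.hypot(P[...,0]-.492,P[...,1]-.157)<.075)&(P[...,2]>.12)&(P[...,2]<.165)
q=P[m];c=q.mean(0);V=np.linalg.svd(q-c)[2];t=(q-c)@V[0];print(len(q),c,V[0],t.min(),t.max(),q.max(0),"mid",c+V[0]*(t.min()+t.max())/2)
print(np.round(s["joint_pos"],2))
E
```

```text
t 10.95 pos [0.4914 0.1564 0.2467] w 0.0515 F [ 0.6 -0.2 -0.5] grip 0.0 ydir [ 0.493  0.87  -0.   ] 
shift [-0.0005  0.0016  0.2413] turn [-0.0007 -0.0002 -0.002 ]
2326 [0.48842274 0.16386341 0.15064076] [ 0.87611055 -0.48210676  0.0018351 ] -0.0547006356440307 0.06311309952222116 [0.54529222 0.19485042 0.15452349] mid [0.49210786 0.16183556 0.15064848]
[ 0.39  0.32 -0.9   1.84  0.28  1.11  0.44]
```

View pics/w4.png

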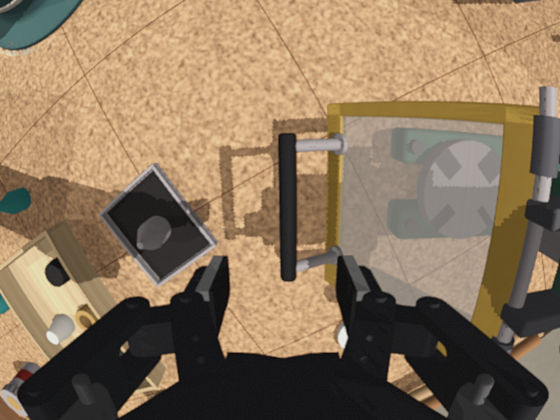

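The bar runs from (288,135) to (288,280), midway between the fingers and parallel to the pads. The sheet is well clear on the right. Descend and grip.

move_arm(
  increments=[
    [[0,0.005,0.04,0,0,0,-0.2],[0,0.005,0.09,0,0,0,-0.2],[0,0.005,0.14,0,0,0,-0.2],[0,0.005,0.18,0,0,0,-0.2],[0,0.005,0.21,0,0,0,-0.2],[0,0.005,0.23,0,0,0,-0.2],[0,0.005,0.241,0,0,0,-0.2],[0,0.005,0.241,0,0,0,-0.2]],
  ],
)

```text
time: 11.8
ee_pos: [0.4926, 0.1594, 0.1261]
tool_rot: [-0.798, -3.038, 0.0]
contact_force: [0.3, -0.2, -0.9]
width: 0.051
grip_force: 0.0
```

move_arm(
  increments=[
    [[0,0,0,0,0,0,0.0],[0,0,0,0,0,0,0.2],[0,0,0,0,0,0,0.4],[0,0,0,0,0,0,0.6],[0,0,0,0,0,0,0.8],[0,0,0,0,0,0,0.9],[0,0,0,0,0,0,0.9]],
  ],
  force=40,
)

```text
time: 12.5
ee_pos: [0.493, 0.1598, 0.1266]
tool_rot: [0.797, 3.038, 0.001]
contact_force: [3.2, 3.8, 3.1]
width: 0.0127
grip_force: 39.3
```

```bash
python3 - <<'E'
from h import *
s=observe();go(s["ee_pos"],60.5)
p0=s["ee_pos"]
# rows along the arc, tool stays down, in fractions (y = towards press, z = down)
for t in range(0,61,6):
    a=np.arctan2(-.115,.130)+np.radians(t);r=np.hypot(.115,.13)
    print(t,"y",round((.130-r*np.cos(a))/.5,4),"z",round(-(r*np.sin(a)+.115)/.5,4))
E
```

```text
t 12.5 pos [0.493  0.1598 0.1266] w 0.0127 F [3.2 3.8 3.1] grip 39.3 ydir [0.491 0.871 0.001] 
shift [0. 0. 0.] turn [0.0021 0.0009 0.0035]
0 y 0.0 z 0.0
6 y -0.0226 z -0.0284
12 y -0.0421 z -0.0591
18 y -0.0583 z -0.0916
24 y -0.0711 z -0.1256
30 y -0.0802 z -0.1608
36 y -0.0855 z -0.1968
42 y -0.0871 z -0.2331
48 y -0.0849 z -0.2693
54 y -0.0789 z -0.3052
60 y -0.0692 z -0.3402
```

Bar gripped (12.7 mm opening). Lift along the arc, first 30°.

move_arm(
  increments=[
    [[0,-0.0115,-0.014,0,0,0,0.9],[0,-0.0226,-0.0284,0,0,0,0.9],[0,-0.033,-0.0435,0,0,0,0.9],[0,-0.042,-0.059,0,0,0,0.9],[0,-0.0505,-0.075,0,0,0,0.9],[0,-0.058,-0.0916,0,0,0,0.9],[0,-0.065,-0.1085,0,0,0,0.9],[0,-0.071,-0.1256,0,0,0,0.9],[0,-0.076,-0.143,0,0,0,0.9],[0,-0.08,-0.161,0,0,0,0.9]],
  ],
)

```text
time: 13.5
ee_pos: [0.4732, 0.1244, 0.2071]
tool_rot: [0.798, 3.038, 0.001]
contact_force: [7.2, 2.6, -3.3]
width: 0.0126
grip_force: 41.8
```

```bash
python3 - <<'E'
from h import *
p=np.array([.493,.1598,.1266]);f=-np.array([.491,.871,0])
h=p+np.array([0,0,.134])-f*.13
s=observe()
d=s["ee_pos"]-h-[0,0,0];v=np.array([d@f,d[2]+.0187]);print(v,np.hypot(*v),np.degrees(np.arctan2(v[1],v[0])-np.arctan2(-.115,.13)))
for a in(60,):
    go(h+f*.165+np.array([0,0,.055-.0187]),60.5)
E
```

```text
[ 0.17053186 -0.03477482] 0.1740413797122119 29.970749984779996
t 13.5 pos [0.4732 0.1244 0.2071] w 0.0126 F [ 7.2  2.6 -3.3] grip 41.8 ydir [0.491 0.871 0.   ] 
shift [ 0.0003  0.0112 -0.1795] turn [0.0009 0.0008 0.0028]
```

move_arm(
  increments=[
    [[0,-0.003,-0.018,0,0,0,0.9],[0,-0.0053,-0.036,0,0,0,0.9],[0,-0.0065,-0.054,0,0,0,0.9],[0,-0.0069,-0.0723,0,0,0,0.9],[0,-0.006,-0.0905,0,0,0,0.9],[0,-0.0047,-0.1085,0,0,0,0.9],[0,-0.002,-0.1265,0,0,0,0.9],[0,0.0013,-0.1444,0,0,0,0.9],[0,0.006,-0.162,0,0,0,0.9],[0,0.011,-0.1795,0,0,0,0.9]],
  ],
)

```text
time: 14.5
ee_pos: [0.477, 0.1315, 0.2973]
tool_rot: [0.794, 3.037, 0.008]
contact_force: [25.5, 23.0, -18.1]
width: 0.013
grip_force: 43.8
```

move_arm(
  increments=[
    [[0,0,0,0,0,0,0.9],[0,0,0,0,0,0,0.9],[0,0,0,0,0,0,0.9]],
  ],
)

```text
time: 14.8
ee_pos: [0.477, 0.1315, 0.2969]
tool_rot: [0.794, 3.037, 0.008]
contact_force: [21.4, 20.3, -13.6]
width: 0.0129
grip_force: 44.0
```

```bash
python3 - <<'E'
from h import *
go([.4745,.1294,.2966],60.5)
a,d=camera("top");b,e=camera("side");w,_=camera("wrist")
cv2.imwrite("pics/end.png",np.vstack([b[60:360],w[60:360]]))
for c,I,d in(("top",a,d),("side",b,e)):
    P=cloud(c,d);h=cv2.cvtColor(I,cv2.COLOR_BGR2HSV)
    m=(h[...,0]>15)&(h[...,0]<32)&(h[...,1]>150)&(P[...,2]>.2)&(P[...,2]<.33)&(abs(P[...,0]-.51)<.15)&(abs(P[...,1]-.19)<.15)
    q=P[m];A=np.c_[q,np.ones(len(q))]
    if len(q)>20:
        f=-np.array([.491,.871]);t=q[:,:2]@f
        print(c,len(q),"slope deg",np.degrees(np.arctan(np.polyfit(t,q[:,2],1)[0])),np.ptp(t),q[:,2].min(),q[:,2].max())
E
```

```text
t 14.8 pos [0.477  0.1315 0.2969] w 0.0129 F [ 21.4  20.3 -13.6] grip 44.0 ydir [0.49  0.872 0.006] 
shift [ 0.0022 -0.0061  0.0005] turn [0.0112 0.0027 0.0064]
top 249 slope deg 2.134302759507109 0.18114712502056401 0.2595441920217896 0.27570779361814
side 682 slope deg 2.274504891149323 0.23069228107529938 0.25093812006729654 0.32891849883887425
```

View pics/end.png

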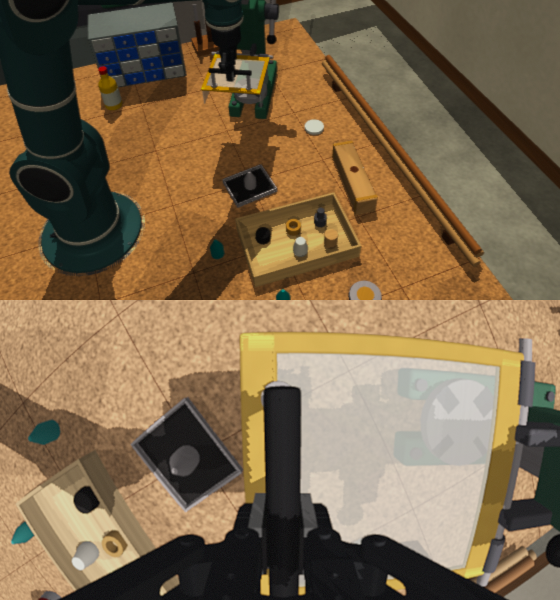

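The guard is up and about level, and the cone still stands in the tray at (250,180). The grip is pulling about 28 N outward, so I'll ease toward the hinge and down slightly, then re-check the angle.

move_arm(
  increments=[
    [[-0.001,0.003,0.001,0,0,0,0.9],[-0.002,0.006,0.002,0,0,0,0.9],[-0.002,0.008,0.003,0,0,0,0.9],[-0.002,0.008,0.003,0,0,0,0.9],[-0.002,0.008,0.003,0,0,0,0.9],[-0.002,0.008,0.003,0,0,0,0.9]],
  ],
)

```text
time: 15.55
ee_pos: [0.4766, 0.1307, 0.2939]
tool_rot: [-0.798, -3.034, 0.007]
contact_force: [-13.1, -8.7, 2.0]
width: 0.0127
grip_force: 45.2
```

```bash
python3 - <<'E'
from h import *
from scipy.optimize import least_squares
go([.477,.1315,.2969],60.5)
f=-np.array([.491,.871])
def fit(c,I,P,lo,hi):
    h=cv2.cvtColor(I,cv2.COLOR_BGR2HSV)
    m=(h[...,0]>15)&(h[...,0]<32)&(h[...,1]>150)&(P[...,2]>lo)&(P[...,2]<hi)&(abs(P[...,0]-.52)<.16)&(abs(P[...,1]-.21)<.16)
    q=P[m];c0=q.mean(0);u=np.c_[(q-c0)[:,:2]@f,(q-c0)[:,:2]@[-.871,.491]]
    g=lambda x:(x[0]*u[:,0]+x[1]*u[:,1]+x[2]-(q-c0)[:,2])
    r=least_squares(g,[0,0,0],loss="soft_l1",f_scale=.001).x
    print(c,len(q),np.degrees(np.arctan(r[:2])))
z=np.load("c.npz");fit("top shut",z["a"],z["A"],.08,.28);fit("side shut",z["b"],z["B"],.08,.28)
for c in("top","side"):
    I,d=camera(c);fit(c,I,cloud(c,d),.235,.29)
E
```

```text
t 15.55 pos [0.4766 0.1307 0.2939] w 0.0127 F [-13.1  -8.7   2. ] grip 45.2 ydir [ 0.492  0.871 -0.005] 
shift [ 0.0001  0.0018 -0.006 ] turn [-0.011  -0.006   0.0015]
top shut 600 [-60.08229719   0.960832  ]
side shut 858 [-58.81162815   1.44696058]
top 244 [0.94363723 0.11757352]
side 688 [ 1.05204015 -0.23635761]
```

move_arm(
  increments=[
    [[0,-0.001,0,0,0,0,0.9],[0,-0.0025,0,0,0,0,0.9],[0,-0.0025,0,0,0,0,0.9],[0,-0.0025,0,0,0,0,0.9],[0,-0.0025,0,0,0,0,0.9]],
  ],
)

```text
time: 16.15
ee_pos: [0.4766, 0.1308, 0.2943]
tool_rot: [-0.797, -3.036, 0.003]
contact_force: [-7.2, -0.1, -1.7]
width: 0.013
grip_force: 44.8
```

The forces are small, the guard is held level, and the cone is in place. Hand in.

```bash
python3 -c "
from workcell import *
print(close_job())"
```

```text
the job is handed in; nothing more can be done
None
```

The cone stands point up in the tray, and the arm is holding the guard open at about 60° (60–61° by the cameras); the job is handed in at about 16 s.

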